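# Unbolt the sagging onion-cupboard gate and hold it ajar

### The job

Open the little slatted gate of the onion cupboard: its barrel bolt sags and has caught behind the bent-up lip of the keeper, so lift the bolt over the lip while you draw it back clear of the keeper, without wrenching it. Then pull the sprung gate ajar, about 8 cm at its free edge (do not let it fly wide, or the onions roll out), and finish while still holding it there, since it swings shut when let go. Leave the mug, the tumbler and the bowl where they stand.

Things in the scene. Friction and masses are not known exactly. Their poses are not given: they have to be found in the camera images.
- cupboard: Fixed wooden slatted onion cupboard, 200 deep (its x) x 310 wide (its y) x 285 high; origin at the centre of its underside, z up. Its front faces its own -x, at x = -100 of its frame. The gate fills the front from y = +125 (hinges) to y = -93 (free edge); the post beyond, to y = -155, carries the keeper.
- gate_hinge (a point): Point on the gate's upright hinge line, at half the gate's height (145 above the counter), at (-100, 125) of the cupboard's frame.
- gate_edge (a point): Outer front corner of the gate's free stile, at half its height, 218 from the hinge line; moves with the gate.
- gate (a joint): Gate angle in rad: 0 shut, growing as it swings out to the cupboard's -x (clockwise from above). The free edge, 218 from the hinge line, is 8 cm out at 0.37 rad. A hinge spring shuts it: about 2 to 3 N at the knob holds it. Gate 218 wide, 18 thick, from 24 to 268 above the counter, about 0.55 kg. It cannot open while the bolt's nose is in the keeper.
- bolt_draw (a joint): How far the barrel bolt is drawn, in m: 0 to 0.004 at the start (bolted), 0.045 fully drawn. It slides along the gate towards the hinges (the cupboard's +y while the gate is shut). The nose has left the keeper from 0.028 on. Sliding friction about 1 N; it stays where it is left.
- bolt_sag (a joint): Upward swing of the bolt's bar about its tail, in rad: 0 as it sags by its weight (nose 0.05 rad below level), 0.08 at the upper stop. The knob, 105 from the tail, rises 8.4 mm in all. Until the knob is raised about 4 mm the keeper's lip stands in the bar's notch and bars the draw; raised 5 to 7 mm, and kept so for the first 30 mm of the draw, it passes.
- knob (a point): Centre of the bolt's steel knob: cylinder 20 in diameter, 26 long, axis level and square to the gate, on a stem 10 thick. It is 45 out from the gate's face, 241 above the counter, 187 from the hinge line along the gate at the start. All else on the gate and post stands at most 25 out, so it can be pinched from above, a finger on each side along the gate.
- nose (a point): Middle of the nose of the bolt: the last 18 of the round steel bar (14 thick, 174 long, about 0.12 kg), 60 beyond the knob away from the hinges. Next to the nose a notch 12 long and 6 deep is worn in the bar's underside.
- keeper_lip (a point): Top middle of the keeper's lip: the edge of the keeper at its mouth, 3 thick, bent up across the bar's path and standing 5 up into the notch of the bar.
- keeper: The iron keeper, a staple 30 long, 42 high, standing 25 out from the post; the nose sits in it. Fixed to the cupboard; this entry's origin and axes are those of the cupboard.
- mug_center (a point): White mug with a handle, 80 in diameter, 92 high; point on its axis half-way up. A bystander.
- tumbler_center (a point): Glass tumbler, 80 in diameter at the rim, 95 high; point on its axis half-way up. A bystander.
- bowl_center (a point): Small glazed bowl, 110 in diameter, 45 high; point on its axis half-way up. A bystander.

How it is judged:
On the way:
1. the bolt is lifted off the lip and drawn clear of the keeper (value of joint bolt_draw above 0.027 m), for 0.1 s.
At the end, for the whole second after the job is handed in: The gate stands still, 5 to 12 cm open at its free edge (0.23 to 0.56 rad), the bolt is still drawn clear of the keeper (at least 27 mm), and the fingers are holding the gate or its bolt (more than 0.5 N) (value of joint gate between 0.23 and 0.56 rad and velocity of joint gate between -0.05 and 0.05 rad/s and value of joint bolt_draw above 0.027 m and contact force between the fingers and gate above 0.5 N); the arm keeps its last pose, push and grip.
It fails at once if the bolt is wrenched against the keeper (over 40 N) (contact force between bolt_sag and keeper above 40 N).
It fails at once if the gate flies wide open (over 0.75 rad, 16 cm) (value of joint gate above 0.75 rad).
It fails at once if the mug, tumbler or bowl is moved by more than 2 cm (distance of any of mug_center, tumbler_center, bowl_center from where it was at the start of the episode above 0.02 m).
It also fails if it takes over 34 s, if anything falls off the work surface, if the arm or the gripper's body presses on something with over 40 N, if the wrist force passes 120 N, or if a joint passes its speed limit or range.

### The arm

A 7-joint arm with a two-finger parallel gripper is mounted at the origin on the work surface. World frame = base frame: x ahead of the robot, y to its left, z up, the work surface at z = 0. Lengths are in m, angles in rad, forces in N, time in s.
With the tool pointing down it reaches from about 0.425 to 0.825 m from the base axis. Payload 3.6 kg.
Tool frame: the origin (TCP) lies between the finger pads; the fingertips stand 11 mm ahead of it and the grasp point (between the pads) lies 8 mm behind it; z points along the fingers, y is the line along which they close (so a half turn about z gives the same grasp; the last joint's range is limited). The gripper opens to 85 mm and grips with 20 to 120 N. Pads are 22 mm wide; open, the fingers measure 114 mm over their backs; the gripper's body (76 mm by 85 mm) begins 54 mm behind the grasp point. The pads swing forward as they close: fully open they stand 13 mm farther back than shut.
Start: joints at [-1.361, 0.615, -0.013, 1.423, 0.008, 1.103, -0.04], TCP at [0.152, 0.632, 0.242] pointing down, gripper open.
Joint ranges: [-3.12, 3.12], [-0.3, 2.06], [-1.34, 1.32], [0.26, 2.42], [-1.36, 4.5], [0.01, 1.98], [-2.84, 2.84]. Speed limits (rad/s): [2.79, 2.79, 3.14, 3.14, 3.14, 3.14, 3.14].

### API

Orientations are given as a rotation vector (axis times angle).
In Python, from bench import env, optics, find_in, trace, tip_of gives the robot as it stands.
- The arm moves only by the tool carry_out, never from a script. Its argument "plan" is a list of rows, each a list of 2 entries, a list of its own where there are three numbers: the shift along the world's x, y, z normalised to -1 to 1, where 1 is 120 mm, then the turn, a rotation vector about the world's x, y, z normalised to -1 to 1, where 1 is 45 degrees. A call has 1 to 10 rows; each row is the pose to reach, as a shift and turn from the pose commanded when the call began; what a row does not reach only later rows make up. A row lasts 1/8 s, in which the tool goes at most 62.5 mm and 10.7 degrees, less where a joint would pass 70% of its speed; a pose out of reach is approached as far as the arm can. A call with a number of a shift or a turn outside -1 to 1 is refused whole. A call with a gripper value outside its range is refused whole. "gripper" is the opening in per cent of the stroke, from 0 (shut) to 100 (fully open), set as the call begins (left out, the last holds). The fingers move at their own pace and stop on an object; "squeeze" is the grip in N (left out, the last holds). Time passes only in rows, so rows that repeat a pose let the fingers close. It gives the time, the measured TCP pose, the force, the opening and the grip force at its end, in the units of the state.
- env.sense(): the state, without advancing time (a new reading comes with each control period).
- optics.grab_frame(name): name is "scene" or "top" or "wrist"; returns a dict with "pixels" (480x640x3 uint8, red, green, blue), "fx", "fy", "cx", "cy" (pixels), "k1" (the pictures are not rectified: a ray, as slopes to the right and down, at radius r is drawn at 1 + k1 r^2 times it, then the intrinsics apply), "extrinsics" (4x4, takes a point from camera to world coordinates). Camera axes: x right, y down, z forward; pixel columns grow to the right and rows downward; lengths in m; the calibration is good to about 2 mm. A picture is of the moment at which its call begins. There is no depth.
- env.finish_job(): hands the job in; it is judged then, once.
Trained networks look in a picture, given as the dict that the camera call returned (one of the last four; its "shot" number tells which), for a name from the list of things; names that differ only in an ending like _2 or _b are one class to them, and where a whole thing is asked for, a point or a joint stands for the part that bears it (a point fixed in the world has none). Each returns a list of dicts, best first, with "confidence" (0 to 1); they miss things now and then, are a little off and sometimes report something else, mostly with a low value. They report only what shows in the picture. A call takes as long as a camera call.
- find_in(picture, thing): "rect" ([centre column, centre row, width, height] in pixels, round what is visible of it).
- trace(picture, thing): "pixels" (480x640 bool, what is visible of it) and "rect" ([centre column, centre row, width, height] in pixels, round what is visible of it).
- tip_of(picture, thing): "point" ([column, row] in pixels: a listed point, or the origin of a listed thing).
The state is a dict: "clock": time; "joint_pos": joint angles; "qvel": joint speeds; "joint_efforts": joint torques, N m; "eef_pos": TCP position; "ee_rot": TCP orientation; "wrist_force": force on the tool from outside, world axes, zero at the start; "moment": the same for the moment, N m; "gripper_width": finger opening in m; "gripper_force": force on a finger pad.
Only numpy, scipy, OpenCV 4.12 (cv2) and the standard library are available. Lean on these libraries where they do the work, as an engineer would, in place of code of your own. Each camera call takes 0.05 s, during which the arm holds its last target. There are 200 camera calls.

## Working session

There is one attempt and no reset: what is moved stays moved. The work goes in short steps, Python scripts to look and compute and a tool call to move; the robot and the scene stay as the last step left them, time stands still between calls to the robot, and variables do not carry over. Pictures are saved under pics/ and viewed, at most 10 in all, crops included, and the job is handed in when it is done.

Besides the shell and the picture viewer there is one more tool, called by a JSON object that holds its "method" and its "body". carry_out: Moves the arm, as the interface text tells. Its arguments: {"type":"object","properties":{"plan":{"type":"array","items":{"type":"array"}},"gripper":{"type":"number"},"squeeze":{"type":"number"}},"required":["plan"]}

```bash
mkdir -p pics
cat > h.py <<'E'
import numpy as np, cv2
from scipy.optimize import least_squares
from scipy.spatial.transform import Rotation as R
from bench import env, optics, find_in, trace, tip_of
def ray(f,p):
    u=np.array([(p[0]-f['cx'])/f['fx'],(p[1]-f['cy'])/f['fy']]); s=u.copy()
    for _ in range(20): s=u/(1+f['k1']*(s@s))
    T=np.array(f['extrinsics']); d=T[:3,:3]@np.r_[s,1]; return T[:3,3],d/np.linalg.norm(d)
def proj(f,P):
    T=np.array(f['extrinsics']); c=T[:3,:3].T@(np.asarray(P)-T[:3,3]); s=c[:2]/c[2]; s=s*(1+f['k1']*(s@s))
    return np.array([f['fx']*s[0]+f['cx'],f['fy']*s[1]+f['cy']])
def onz(f,p,z):
    o,d=ray(f,p); return o+d*(z-o[2])/d[2]
def tri(obs):
    A=np.zeros((3,3));b=np.zeros(3)
    for f,p in obs:
        o,d=ray(f,p);M=np.eye(3)-np.outer(d,d);A+=M;b+=M@o
    X=np.linalg.solve(A,b); return X,[np.round(proj(f,X)-p,1) for f,p in obs]
def save(f,n): cv2.imwrite('pics/'+n,f['pixels'][:,:,::-1])
E
python3 - <<'E'
from h import *
np.set_printoptions(precision=3,suppress=True)
F={n:optics.grab_frame(n) for n in('scene','top','wrist')}
for n,f in F.items():
    save(f,n+'0.png')
    for t in ['cupboard','gate_hinge','gate_edge','knob','nose','keeper_lip','mug_center','tumbler_center','bowl_center']:
        r=tip_of(f,t)
        print(n,t,[(np.round(x['point']),round(x['confidence'],2)) for x in r[:2]])
s=env.sense();print(s['clock'],s['eef_pos'],s['ee_rot'],s['gripper_width'])
cv2.imwrite('pics/all0.png',cv2.resize(np.hstack([F['scene']['pixels'],F['top']['pixels']])[:,:,::-1],(800,300)))
for n,f in F.items(): print(n,np.array(f['extrinsics'])[:3,3])
E
```

```text
scene cupboard []
scene gate_hinge []
scene gate_edge []
scene knob [(array([378., 239.]), 0.9)]
scene nose [(array([384., 274.]), 0.74)]
scene keeper_lip [(array([389., 268.]), 0.87)]
scene mug_center [(array([188., 279.]), 0.67)]
scene tumbler_center [(array([199., 232.]), 0.77)]
scene bowl_center [(array([225., 198.]), 0.84)]
top cupboard []
top gate_hinge [(array([227., 313.]), 0.83)]
top gate_edge [(array([242., 208.]), 0.88)]
top knob [(array([253., 221.]), 0.59)]
top nose [(array([242., 187.]), 0.85), (array([437., 291.]), 0.3)]
top keeper_lip [(array([239., 196.]), 0.79), (array([442., 237.]), 0.53)]
top mug_center [(array([427., 188.]), 0.65)]
top tumbler_center [(array([439., 237.]), 0.81)]
top bowl_center [(array([434., 293.]), 0.65), (array([428., 188.]), 0.47)]
wrist cupboard []
wrist gate_hinge []
wrist gate_edge []
wrist knob []
wrist nose []
wrist keeper_lip []
wrist mug_center []
wrist tumbler_center []
wrist bowl_center []
1.5 [0.152 0.632 0.242] [-0.369 -3.12   0.   ] 0.08509240115409555
scene [1.024 0.106 0.985]
top [ 0.491 -0.063  1.066]
wrist [0.087 0.647 0.373]
```

View pics/scene0.png

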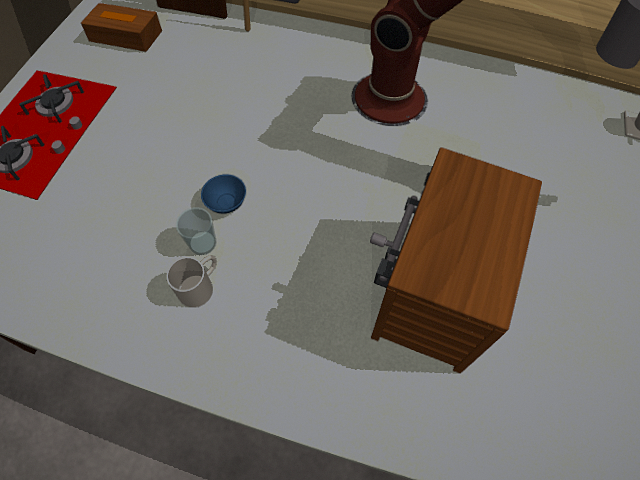

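View pics/top0.png

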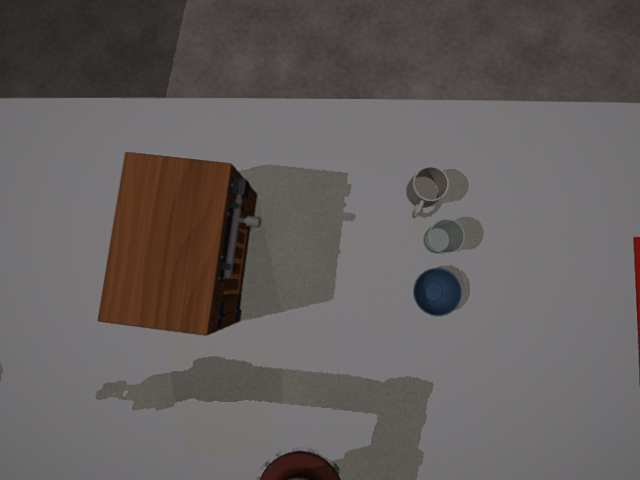

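The scene shows the cupboard with its gate facing the mug, tumbler and bowl (scene knob about (378,239); top knob about (253,221)). The hinges are nearer the robot (top about (227,313)) and the keeper is at the far end (top about (239,196)).

Run:
```python
from h import *
np.set_printoptions(precision=4,suppress=True)
S=optics.grab_frame('scene');T=optics.grab_frame('top')
for t in ['knob','nose','keeper_lip']:
    a=tip_of(S,t)[0]['point'];b=tip_of(T,t)[0]['point'];print(t,a,b,*tri([(S,a),(T,b)]))
for t,z in [('gate_hinge',.145),('gate_edge',.145),('knob',.241),('mug_center',.046),('tumbler_center',.047),('bowl_center',.022)]:
    r=tip_of(T,t)
    if r: print(t,onz(T,r[0]['point'],z))
# cupboard top fit by quad of corners
def rect(x): 
    c,s=np.cos(x[2]),np.sin(x[2]);Q=np.array([[-.1,-.155],[.1,-.155],[.1,.155],[-.1,.155]])
    return np.c_[Q@np.array([[c,s],[-s,c]])+x[:2],np.full(4,.285)]
ct=np.array([[232,164],[126,153],[98,321],[207,334]],float)   # front-free, back-free, back-hinge, front-hinge
cs=np.array([[391,287],[509,329],[541,181],[441,149]],float)
f=lambda x:np.r_[[proj(T,p)-c for p,c in zip(rect(x),ct)],[proj(S,p)-c for p,c in zip(rect(x),cs)]].ravel()
r=least_squares(f,[.5,.25,1.57]);print('cup',r.x,np.round(r.fun,1))
x=r.x;c,s=np.cos(x[2]),np.sin(x[2])
w=lambda a,b:(x[0]+c*a-s*b,x[1]+s*a+c*b)
print('hinge',w(-.1,.125),'knob',w(-.145,.125-.187),'edge',w(-.1,-.093))
for n,f in(('S',S),('T',T)): print(n,proj(f,np.r_[w(-.145,-.062),.241]))
print(env.sense()['eef_pos'])
```

```text
knob [380.1, 239.2] [252.9, 222.4] [0.5976 0.0863 0.2408] [array([-1.5,  0.1]), array([-1.4,  0.3])]
nose [384.1, 274.1] [241.8, 188.5] [0.662  0.1094 0.2407] [array([-1.4,  0.1]), array([-1.2,  0.3])]
keeper_lip [387.6, 271.2] [239.9, 193.1] [0.6536 0.1136 0.2379] [array([-1.6,  0.1]), array([-1.4,  0.3])]
gate_hinge [0.4201 0.1503 0.145 ]
gate_edge [0.6285 0.1291 0.145 ]
knob [0.5982 0.0837 0.241 ]
mug_center [ 0.7088 -0.2774  0.046 ]
tumbler_center [ 0.5993 -0.3091  0.047 ]
bowl_center [ 0.4717 -0.309   0.022 ]
cup [0.5561 0.2347 1.4784] [-1.8 -1.8 -3.2 -1.6 -2.1  1.1 -0.   1.8 -3.9 -1.3 -0.4  1.7  0.4 -0.3
 -2.3 -2.3]
hinge (np.float64(0.42244835805159614), np.float64(0.14665883255838078)) knob (np.float64(0.6044969657624658), np.float64(0.08459189747589209)) edge (np.float64(0.6395178875726139), np.float64(0.1265387094592538))
S [376.7899 242.2086]
T [252.5365 219.0805]
[0.1518 0.632  0.2423]
```

{"method": "carry_out", "body": {"plan": [[[0.19, -0.23, 0.25], [0, 0, -0.09]], [[0.38, -0.46, 0.5], [0, 0, -0.18]], [[0.56, -0.69, 0.75], [0, 0, -0.27]], [[0.75, -0.91, 1], [0, 0, -0.36]]], "gripper": 100, "squeeze": 40}}

```text
clock: 2.7
eef_pos: [0.2424, 0.5218, 0.3634]
ee_rot: [-0.809, -3.036, -0.001]
wrist_force: [-0.1, 0.6, -0.6]
gripper_width: 0.0853
gripper_force: 0.0
```

{"method": "carry_out", "body": {"plan": [[[0.19, -0.23, 0.12], [0, 0, -0.09]], [[0.38, -0.46, 0.24], [0, 0, -0.18]], [[0.56, -0.69, 0.36], [0, 0, -0.27]], [[0.75, -0.91, 0.48], [0, 0, -0.36]]]}}

```text
clock: 3.2
eef_pos: [0.3324, 0.4125, 0.4206]
ee_rot: [-1.228, -2.891, -0.001]
wrist_force: [0.8, -0.0, 0.3]
gripper_width: 0.0854
gripper_force: 0.0
```

{"method": "carry_out", "body": {"plan": [[[0.19, -0.23, 0], [0, 0, -0.09]], [[0.38, -0.46, 0], [0, 0, -0.18]], [[0.56, -0.69, 0], [0, 0, -0.27]], [[0.75, -0.91, 0], [0, 0, -0.36]]]}}

```text
clock: 3.7
eef_pos: [0.4223, 0.3034, 0.4201]
ee_rot: [-1.624, -2.69, -0.001]
wrist_force: [0.2, 0.7, 0.5]
gripper_width: 0.0854
gripper_force: 0.0
```

{"method": "carry_out", "body": {"plan": [[[0.19, -0.23, 0], [0, 0, -0.09]], [[0.38, -0.46, 0], [0, 0, -0.18]], [[0.56, -0.69, 0], [0, 0, -0.27]], [[0.75, -0.91, 0], [0, 0, -0.36]]]}}

```text
clock: 4.2
eef_pos: [0.5124, 0.1943, 0.4201]
ee_rot: [-1.986, -2.434, -0.001]
wrist_force: [0.2, 1.4, -0.2]
gripper_width: 0.0853
gripper_force: 0.0
```

{"method": "carry_out", "body": {"plan": [[[0.19, -0.23, 0], [0, 0, -0.09]], [[0.38, -0.46, 0], [0, 0, -0.18]], [[0.56, -0.69, 0], [0, 0, -0.27]], [[0.75, -0.91, 0], [0, 0, -0.36]], [[0.75, -0.91, 0], [0, 0, -0.36]], [[0.75, -0.91, 0], [0, 0, -0.36]]]}}

```text
clock: 4.95
eef_pos: [0.6015, 0.087, 0.4198]
ee_rot: [-2.304, -2.133, -0.001]
wrist_force: [0.2, 0.5, 0.0]
gripper_width: 0.0856
gripper_force: 0.0
```

```bash
cat > look.py <<'E'
from h import *
np.set_printoptions(precision=4,suppress=True)
s=env.sense();print(s['clock'],s['eef_pos'],s['ee_rot'],s['joint_pos'],s['wrist_force'])
M=R.from_rotvec(s['ee_rot']).as_matrix();print('ty heading',np.degrees(np.arctan2(M[1,1],M[0,1])),'tz',M[:,2])
F=[optics.grab_frame(n) for n in('wrist','scene','top')]
for t in ['knob','nose','keeper_lip']:
    o=[]
    for f in F:
        r=tip_of(f,t)
        if r and r[0]['confidence']>.4: o.append((f,r[0]['point']))
        print(t,r[:1])
    if len(o)>1: print(t,*tri(o))
import sys
cv2.imwrite('pics/%s.png'%sys.argv[1],F[0]['pixels'][:,:,::-1])
E
python3 look.py w1
```

```text
4.95 [0.6015 0.087  0.4198] [-2.3044 -2.1333 -0.0006] [-0.4556  0.4738  0.4926  1.2359 -0.2196  1.4841 -0.0677] [0.2119 0.4907 0.027 ]
ty heading -4.4175171664667685 tz [-0.0006  0.0012 -1.    ]
knob []
knob [{'point': [378.0, 241.3], 'confidence': 0.93}]
knob [{'point': [252.2, 220.5], 'confidence': 0.59}]
knob [0.6018 0.0857 0.2402] [array([-0.3,  0. ]), array([-0.2,  0.1])]
nose [{'point': [387.3, 185.1], 'confidence': 0.64}]
nose [{'point': [384.6, 274.7], 'confidence': 0.9}]
nose [{'point': [243.4, 186.5], 'confidence': 0.71}]
nose [0.6647 0.1099 0.2408] [array([-0.1,  3. ]), array([-2. ,  0.9]), array([-3. ,  0.9])]
keeper_lip [{'point': [375.7, 186.1], 'confidence': 0.7}]
keeper_lip [{'point': [386.2, 270.5], 'confidence': 0.58}]
keeper_lip [{'point': [237.7, 196.9], 'confidence': 0.74}]
keeper_lip [0.6511 0.1136 0.2373] [array([-3.9, -1.4]), array([ 0.1, -0.3]), array([ 0.8, -2.1])]
```

View pics/w1.png

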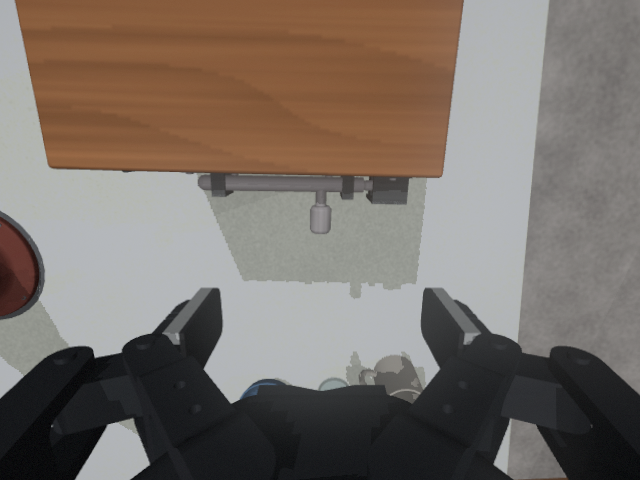

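The wrist view shows the knob at (320,218), centred between the fingers, and the bolt bar nearly parallel to the image rows at row 184. I'll descend over it.

{"method": "carry_out", "body": {"plan": [[[0, -0.01, -0.33], [0, 0, -0.02]], [[0, -0.02, -0.66], [0, 0, -0.02]], [[0, -0.02, -1], [0, 0, -0.02]]]}}

```text
clock: 5.92
eef_pos: [0.6019, 0.0835, 0.299]
ee_rot: [2.324, 2.114, 0.001]
wrist_force: [0.1, 0.0, 0.7]
gripper_width: 0.0854
gripper_force: 0.0
```

{"method": "carry_out", "body": {"plan": [[[0, 0, -0.2], [0, 0, 0]], [[0, 0, -0.4], [0, 0, 0]], [[0, 0, -0.54], [0, 0, 0]], [[0, 0, -0.54], [0, 0, 0]], [[0, 0, -0.54], [0, 0, 0]]]}}

```text
clock: 6.55
eef_pos: [0.6026, 0.0835, 0.2361]
ee_rot: [2.323, 2.113, 0.002]
wrist_force: [0.5, -0.5, 0.9]
gripper_width: 0.0854
gripper_force: 0.0
```

```bash
python3 look.py w2
```

```text
6.55 [0.6026 0.0835 0.2361] [2.323  2.1132 0.0024] [-0.4455  0.5859  0.454   1.5718 -0.2838  1.0478 -0.0096] [ 0.452  -0.5032  0.9325]
ty heading -5.413411320464509 tz [ 0.002   0.0001 -1.    ]
knob [{'point': [315.7, 305.9], 'confidence': 0.65}]
knob [{'point': [376.3, 239.1], 'confidence': 0.81}]
knob []
knob [0.5995 0.0834 0.2399] [array([-2.5,  3.6]), array([0.5, 0.9])]
nose [{'point': [313.7, 304.7], 'confidence': 0.21}]
nose [{'point': [383.0, 273.5], 'confidence': 0.58}]
nose []
keeper_lip []
keeper_lip [{'point': [387.4, 271.8], 'confidence': 0.81}]
keeper_lip []
```

View pics/w2.png

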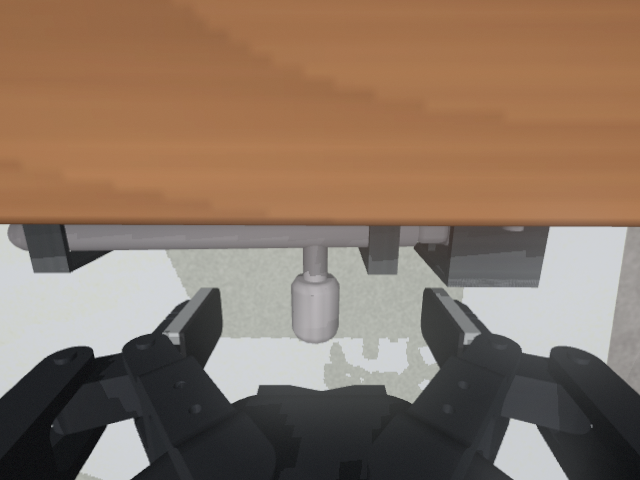

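The knob (column 315) sits about 3 mm towards the hinges from the finger midline (column 322). I'll shift and pinch.

{"method": "carry_out", "body": {"plan": [[[-0.02, 0, 0], [0, 0, 0]], [[-0.02, 0, 0], [0, 0, 0]], [[-0.02, 0, 0], [0, 0, 0]], [[-0.02, 0, 0], [0, 0, 0]], [[-0.02, 0, 0], [0, 0, 0]], [[-0.02, 0, 0], [0, 0, 0]], [[-0.02, 0, 0], [0, 0, 0]], [[-0.02, 0, 0], [0, 0, 0]]], "gripper": 0, "squeeze": 40}}

```text
clock: 8.15
eef_pos: [0.5995, 0.0836, 0.2352]
ee_rot: [2.324, 2.114, 0.0]
wrist_force: [-0.1, 0.8, 1.0]
gripper_width: 0.0185
gripper_force: 39.1
```

{"method": "carry_out", "body": {"plan": [[[-0.02, 0, 0.02], [0, 0, 0]], [[-0.02, 0, 0.04], [0, 0, 0]], [[-0.02, 0, 0.05], [0, 0, 0]], [[-0.02, 0, 0.05], [0, 0, 0]], [[-0.02, 0, 0.05], [0, 0, 0]]]}}

```text
clock: 8.78
eef_pos: [0.5961, 0.0838, 0.2407]
ee_rot: [-2.322, -2.113, 0.003]
wrist_force: [-0.6, 0.5, -5.0]
gripper_width: 0.0182
gripper_force: 39.3
```

```bash
python3 look.py w3
```

```text
8.775 [0.5961 0.0838 0.2407] [-2.3221 -2.1132  0.0025] [-0.4512  0.5736  0.4564  1.5806 -0.279   1.055  -0.0132] [-0.5949  0.5218 -5.045 ]
ty heading -5.3917211443276445 tz [-0.0024  0.0003 -1.    ]
knob [{'point': [320.2, 302.6], 'confidence': 0.69}]
knob [{'point': [378.3, 238.0], 'confidence': 0.87}]
knob []
knob [0.5961 0.0853 0.242 ] [array([-0.2,  0.4]), array([0.1, 0.1])]
nose [{'point': [476.6, 226.9], 'confidence': 0.7}]
nose [{'point': [385.8, 271.1], 'confidence': 0.86}]
nose []
nose [0.6589 0.1139 0.2483] [array([-0.6,  2.2]), array([0.4, 0.3])]
keeper_lip [{'point': [446.1, 226.2], 'confidence': 0.88}]
keeper_lip [{'point': [388.7, 273.0], 'confidence': 0.88}]
keeper_lip []
keeper_lip [0.653  0.1158 0.2356] [array([ 2.3, -7.7]), array([-1.6, -1.1])]
```

View pics/w3.png

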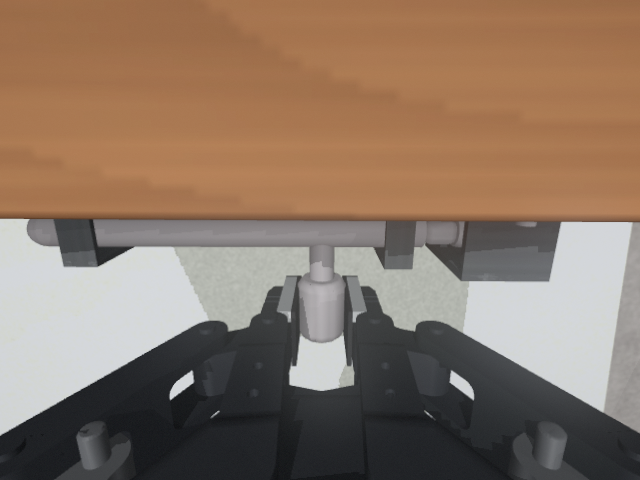

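The knob is pinched at (320,305). The bolt has been lifted about 5.5 mm, with a small side force. I'll draw gently and check the force.

{"method": "carry_out", "body": {"plan": [[[-0.02, 0.002, 0.005], [0, 0, 0]], [[-0.04, 0.004, 0.005], [0, 0, 0]], [[-0.06, 0.006, 0.005], [0, 0, 0]], [[-0.08, 0.008, 0.005], [0, 0, 0]]]}}

```text
clock: 9.88
eef_pos: [0.5874, 0.0845, 0.2418]
ee_rot: [2.324, 2.114, 0.0]
wrist_force: [0.6, 0.5, -4.0]
gripper_width: 0.0186
gripper_force: 39.2
```

{"method": "carry_out", "body": {"plan": [[[-0.04, 0.004, 0], [0, 0, 0]], [[-0.08, 0.008, 0], [0, 0, 0]], [[-0.12, 0.012, 0], [0, 0, 0]], [[-0.16, 0.015, 0], [0, 0, 0]], [[-0.2, 0.018, 0], [0, 0, 0]], [[-0.23, 0.021, 0], [0, 0, 0]], [[-0.23, 0.021, 0], [0, 0, 0]]]}}

```text
clock: 10.75
eef_pos: [0.559, 0.0874, 0.2416]
ee_rot: [-2.322, -2.114, 0.001]
wrist_force: [-1.2, 2.0, -4.4]
gripper_width: 0.0182
gripper_force: 39.2
```

```bash
python3 look.py w4
```

```text
10.75 [0.559  0.0874 0.2416] [-2.3224 -2.1136  0.0013] [-0.4899  0.5161  0.4639  1.6836 -0.2652  1.0062 -0.0289] [-1.1806  1.9732 -4.4309]
ty heading -5.390518187589569 tz [-0.0016  0.0005 -1.    ]
knob [{'point': [320.6, 304.9], 'confidence': 0.76}]
knob []
knob []
nose [{'point': [475.6, 229.0], 'confidence': 0.57}]
nose [{'point': [392.2, 254.0], 'confidence': 0.97}]
nose []
nose [0.6227 0.1164 0.2469] [array([-0.2,  0.8]), array([0.2, 0.1])]
keeper_lip [{'point': [537.1, 223.5], 'confidence': 0.88}]
keeper_lip [{'point': [386.3, 271.0], 'confidence': 0.86}]
keeper_lip [{'point': [242.0, 193.0], 'confidence': 0.93}]
keeper_lip [0.6537 0.1116 0.2351] [array([-0.2,  3.7]), array([-1.6,  0.7]), array([-2.1,  0.7])]
```

View pics/w4.png

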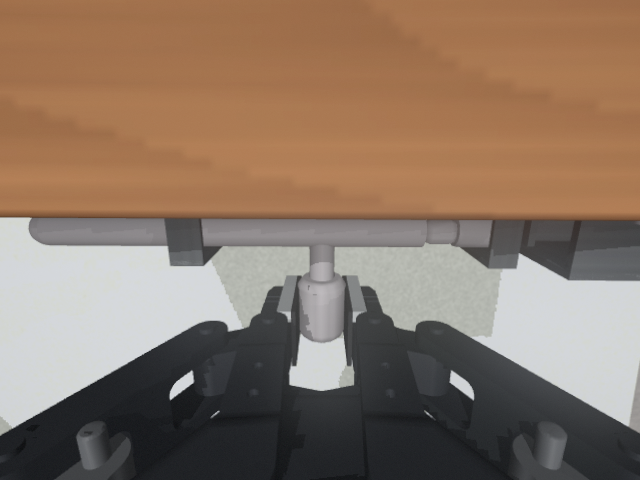

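The nose (about (475,232)) is now well clear of the keeper (from about column 525 rightwards), with about 40 mm drawn. I'll swing the gate open along its arc.

{"method": "carry_out", "body": {"plan": [[[-0.026, -0.057, 0], [0, 0, -0.064]], [[-0.055, -0.113, 0], [0, 0, -0.127]], [[-0.088, -0.167, 0], [0, 0, -0.19]], [[-0.122, -0.218, 0], [0, 0, -0.255]], [[-0.122, -0.218, 0], [0, 0, -0.255]]]}}

```text
clock: 11.98
eef_pos: [0.545, 0.0602, 0.2419]
ee_rot: [2.525, 1.868, 0.0]
wrist_force: [0.6, 2.6, -5.5]
gripper_width: 0.0188
gripper_force: 39.3
```

{"method": "carry_out", "body": {"plan": [[[-0.036, -0.051, 0], [0, 0, -0.063]], [[-0.076, -0.1, 0], [0, 0, -0.127]], [[-0.11, -0.137, 0], [0, 0, -0.178]], [[-0.136, -0.165, 0], [0, 0, -0.216]], [[-0.136, -0.165, 0], [0, 0, -0.216]], [[-0.136, -0.165, 0], [0, 0, -0.216]], [[-0.136, -0.165, 0], [0, 0, -0.216]], [[-0.136, -0.165, 0], [0, 0, -0.216]]]}}

```text
clock: 12.98
eef_pos: [0.529, 0.0411, 0.2417]
ee_rot: [2.673, 1.651, 0.0]
wrist_force: [1.3, 3.6, -4.2]
gripper_width: 0.0183
gripper_force: 39.3
```

```bash
python3 look.py w5
python3 - <<'E'
from h import *
S=optics.grab_frame('scene');T=optics.grab_frame('top');W=cv2.imread('pics/w5.png')[:,:,::-1]
for f,n in((S,'S'),(T,'T')):
    for t in('gate_edge','gate_hinge','nose','mug_center','tumbler_center','bowl_center'):
        r=tip_of(f,t)
        if r: print(n,t,r[0], onz(f,r[0]['point'],{'n':.246,'g':.145}.get(t[0],.046)))
a=S['pixels'][130:380,260:580]
a=cv2.resize(a,(400,312)); w=cv2.resize(W,(400,312))
cv2.imwrite('pics/end.png',np.hstack([a,w])[:,:,::-1])
E
```

```text
12.975 [0.529  0.0411 0.2417] [2.6727 1.6508 0.0003] [-0.503   0.4784  0.5776  1.7822 -0.3091  0.9721 -0.2647] [ 1.2952  3.5749 -4.2429]
ty heading -26.596686760178688 tz [ 0.0002 -0.0001 -1.    ]
knob [{'point': [322.5, 304.3], 'confidence': 0.84}]
knob [{'point': [363.1, 202.4], 'confidence': 0.77}]
knob []
knob [0.5294 0.0399 0.2398] [array([-0.1,  0.5]), array([0.1, 0.1])]
nose [{'point': [478.5, 227.2], 'confidence': 0.61}]
nose [{'point': [357.6, 232.2], 'confidence': 0.74}]
nose [{'point': [236.2, 193.0], 'confidence': 0.22}]
nose [0.5996 0.0471 0.2494] [array([-0. , -0.6]), array([-0.1, -0.1])]
keeper_lip []
keeper_lip [{'point': [189.8, 279.8], 'confidence': 0.74}]
keeper_lip [{'point': [243.1, 195.1], 'confidence': 0.91}]
keeper_lip [ 0.7249 -0.0289  0.428 ] [array([ 98.8, -51.4]), array([ 66.7, -73. ])]
S gate_edge {'point': [351.6, 268.0], 'confidence': 0.95} [0.62066399 0.04875401 0.145     ]
S gate_hinge {'point': [421.5, 198.1], 'confidence': 0.83} [0.41795584 0.14733902 0.145     ]
S nose {'point': [353.7, 232.8], 'confidence': 0.66} [0.60105381 0.04072278 0.246     ]
S mug_center {'point': [192.7, 281.7], 'confidence': 0.78} [ 0.70734788 -0.27571106  0.046     ]
S tumbler_center {'point': [200.9, 230.5], 'confidence': 0.64} [ 0.58478818 -0.31106253  0.046     ]
S bowl_center {'point': [223.3, 198.8], 'confidence': 0.8} [ 0.4891568  -0.29585963  0.046     ]
T mug_center {'point': [427.7, 187.6], 'confidence': 0.66} [ 0.71130942 -0.28474596  0.046     ]
T tumbler_center {'point': [439.7, 236.2], 'confidence': 0.84} [ 0.59872852 -0.31142221  0.046     ]
T bowl_center {'point': [434.4, 292.7], 'confidence': 0.79} [ 0.47022676 -0.29858874  0.046     ]
```

View pics/end.png

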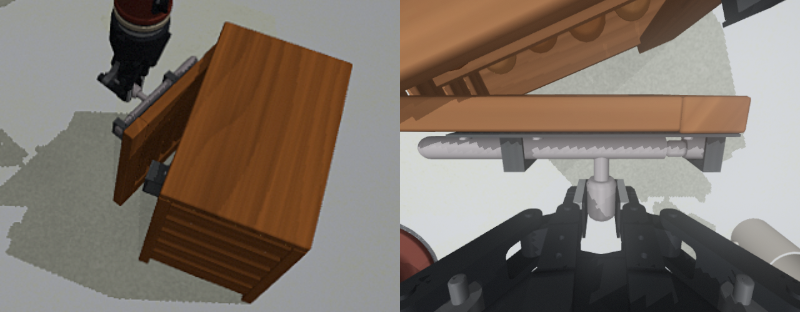

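The picture shows the gate ajar. The measured edge and hinge give about 0.36 rad, with the bolt about 42 mm drawn and the knob still pinched. The bystanders are where they were, so I'm handing in.

```bash
python3 -c "
from bench import env
print(env.finish_job())"
```

```text
the job is handed in; nothing more can be done
None
```

I lifted the bolt over the lip and drew it about 42 mm clear; the gate is held ajar at about 0.36 rad (roughly 8 cm) with the knob still gripped, the mug, tumbler and bowl look undisturbed, and the job is handed in, though it returned no verdict.

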